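Offer a lid up to its take-apart hinge and hold the knuckles in line

TASK

Refit the washed lid on the steel plate chamber. First draw the chamber's hinge pin out by its L-handle until it clicks and stays out; then take the lid from the draining rack and lower it, upright, so that its knuckle sits between the chamber's two hinge knuckles with the three holes in line, ready for a colleague to push the pin home. Finish while still holding the lid there with the gripper, steady and not resting on the chamber, leave the pin drawn, and leave the other things on the bench alone.

Things in the scene. Friction and masses are not known exactly. Their poses are not given: they have to be found in the camera images.
- chamber: Plate chamber, fixed to the bench: open-topped steel box, 130 (x) x 170 (y) x 68 mm high, culture plates inside. Origin on the bench below the hinge's middle; y along the hinge, z up. The box lies on the -x side (rear wall's outer face at x = -16 mm, front at -146 mm). On its rear (+x) side a steel hinge leaf carries two knuckles.
- hinge (a point): Middle of the chamber's hinge, on the axis of the holes, 72 mm above the bench; axes as the chamber's. Two fixed steel knuckles (tubes 18 mm outside, 10 mm hole) at y = 14 to 34 and -34 to -14 mm leave a 28 mm gap, open above and below; the hinge leaf's face is 13 mm from the axis. A 17 mm pin guide tube is at y = 45 to 59 mm.
- pin (a joint): How far the 8 mm hinge pin is drawn along the chamber's +y, m. 0 (to 0.003): home, blocking the gap. 0.040: drawn, its nose inside the +y knuckle, gap free (stop). Sprung detent at each end: drawing takes up to about 7 N near a quarter of the way; past halfway it snaps out and stays there. The pin does not turn.
- pin_handle (a point): Middle of the black grip sleeve of the pin's L-handle: cylinder 14 mm across, 46 mm long, level, along the chamber's x, 72 mm above the bench, pointing away from the box. At x = 46 mm, y = 70 mm (110 mm when drawn) from the hinge. Can be gripped from above, a finger on each side along y. Moves with the pin.
- lid: Loose lid, 0.2 to 0.4 kg: grey panel 8 mm thick (x), 170 wide (y), 130 high, both faces alike, with a steel knuckle (tube 18 mm outside, 10 mm hole, 20 mm long along y) on a 20 mm wide neck in the middle of its bottom edge. Origin: middle of the knuckle's hole. Panel spans z = 16 to 146 mm. At the start it stands upright in the rack, knuckle down.
- lid_grip (a point): Middle of the lid's finger strip, 136 mm above the origin of the lid (10 mm below its top edge), axes as the lid's. Aluminium strips on both faces make the lid 14 mm thick (x) here, over its top 24 mm and its whole width.
- rack: Grey plastic draining rack, fixed, 150 (x) x 170 (y) mm. Origin on the bench in its middle. Two bars at y = +-55 mm carry the lid's bottom edge 40 mm above the bench (its hole at 24 mm), at x = 0, between pegs 12 mm apart with tops at 88 mm. Two glass plates, part of the rack, stand at x = +-54 mm, tops at 110 mm.
- plates: Bystander: stack of lidded culture plates, 86 x 128 x 58 mm. Origin under its middle.
- tube_rack: Bystander: white rack with capped tubes, 60 x 130 x 78 mm. Origin under its middle.
- jar: Bystander: lidded glass jar, 64 mm across, 75 mm high. Origin under its middle.
Mind the look-alikes: they are no part of the job. Leave any red look-alike of the rack alone.

How it is judged:
By the outcome, as a careful person would: the job done as asked, in the order asked, and still so for the second after the job is handed in, while the arm keeps its last pose, push and grip.
It also fails if it takes over 51 s, if anything falls off the work surface, if the arm or the gripper's body presses on something with over 40 N, if the wrist force passes 120 N, or if a joint passes its speed limit or range.

ROBOT

A 6-joint arm with a two-finger parallel gripper is mounted at the origin on the work surface. World frame = base frame: x ahead of the robot, y to its left, z up, the work surface at z = 0. Lengths are in m, angles in rad, forces in N, time in s.
With the tool pointing down it reaches from about 0.375 to 0.975 m from the base axis. Payload 3.8 kg.
Tool frame: the origin (TCP) lies on the centre line of the jaws, within the pads' length; the fingertips stand r.finger_overhang ahead of it and the grasp point (between the pads) lies 8 mm behind it (r.finger_overhang is the distance from the TCP to the fingertips, in m); z points along the fingers, y is the direction in which the jaws open and shut (so a half turn about z gives the same grasp; the last joint's range is limited). The gripper opens to 88 mm and grips with 3 to 60 N. Pads are 18 mm wide; open, the fingers measure 123 mm over their backs; the gripper's body (75 mm by 187 mm) begins 45 mm behind the grasp point.
Start: joints at [-1.175, 0.264, 1.604, -0, 1.274, -0.037], TCP at [0.283, -0.613, 0.25] pointing down, gripper open.
Joint ranges: [-2.63, 2.63], [-0.94, 2.18], [0.31, 2.57], [-1.31, 4.45], [0, 2.66], [-2.55, 2.55]. Speed limits (rad/s): [2.57, 2.57, 3.14, 3.14, 3.14, 3.14].

INTERFACE

Orientations are given as [roll, pitch, yaw] about the fixed x, y, z axes, in that order (R = Rz(yaw) Ry(pitch) Rx(roll)).
In Python, from plant import r gives the robot as it stands. The module is installed in compiled form; this text tells all that it offers. Calls block until the motion is done:
- r.move_pose(position, orientation): joint-space move of the TCP to a pose.
- r.move_l(position, rotation=None, speed=0.15): straight line of the TCP; rotation=None keeps the orientation; speed is the mean speed in m/s.
- r.move_joints(angles): joint-space move.
- r.move_gripper(opening): finger opening in m; the grip force is fixed at half the most; returns when the fingers have stopped.
- r.hold(seconds).
- r.ik(position, orientation): joint angles nearest the present ones, or None.
- r.read_state(): the state.
- r.capture(name): name is "scene" or "top" or "wrist"; returns a dict with "image" (480x640x3 uint8, red, green, blue), "depth" (480x640 float32, m along the optical axis (not along the pixel's ray), 0 where there is no reading), "K" (3x3 intrinsics, pixels), "cam_to_world" (4x4, takes a point from camera to world coordinates). Camera axes: x right, y up, looking along -z (the intrinsics and any distortion apply to the point x, -y, -z); pixel columns grow to the right and rows downward; lengths in m; the calibration is good to about 2 mm. The wrist camera is an equidistant fisheye: a pixel r from the principal point sees the ray r / f radians off the axis. A picture is of the moment at which its call begins.
A pose or a line that the arm cannot do raises r.PlanningError and nothing moves.
- r.close_job(): hands the job in, once; it reports no verdict.
Trained networks look in a picture, given as the dict that the camera call returned (one of the last four; its "shot" number tells which), for a name from the list of things; names that differ only in an ending like _2 or _b are one class to them, and where a whole thing is asked for, a point or a joint stands for the part that bears it (a point fixed in the world has none). Each returns a list of dicts, best first, with "p" (0 to 1); they miss things now and then, are a little off and sometimes report something else, mostly with a low value. They report only what shows in the picture. A call takes as long as a camera call. They do not tell look-alikes from the thing itself.
- r.silhouettes(picture, thing): "mask" (480x640 bool, what is visible of it) and "rect" ([centre column, centre row, width, height] in pixels, round what is visible of it).
The state is a dict: "clock": time; "qpos": joint angles; "joint_vel": joint speeds; "effort": joint torques, N m; "tcp_pos": TCP position; "ee_rot": TCP orientation; "contact_force": force on the tool from outside, world axes, zero at the start; "wrist_torque": the same for the moment, N m; "opening": finger opening in m.
Only numpy, scipy, OpenCV 4.12 (cv2) and the standard library are available. Lean on these libraries where they do the work, as an engineer would, in place of code of your own. Each camera call takes 0.05 s, during which the arm holds its last target.

## Working session

There is one attempt and no reset: what is moved stays moved. The work goes in short steps, each a Python script; the robot and the scene stay as the last script left them, time stands still between calls to the robot, and variables do not carry over. Pictures are saved under pics/ and viewed, and the job is handed in when it is done.

```bash
mkdir -p pics; ls; python3 - <<'E'
from plant import r
import cv2,numpy as np,pickle
for n in ["scene","top","wrist"]:
    c=r.capture(n); pickle.dump(c,open(f"pics/{n}0.pkl","wb"))
    cv2.imwrite(f"pics/{n}0.png",c["image"][:,:,::-1])
    print(n,c["K"].tolist(),np.round(c["cam_to_world"],3).tolist(),c.keys())
s=r.read_state();print(s,r.finger_overhang)
E
```

```text
pics
scene [[537.757191554234, 0.0, 315.9615913031881], [0.0, 537.757191554234, 237.67523526815236], [0.0, 0.0, 1.0]] [[-0.682, -0.436, 0.587, 1.121], [0.731, -0.427, 0.532, 0.588], [0.019, 0.792, 0.61, 0.77], [0.0, 0.0, 0.0, 1.0]] dict_keys(['image', 'depth', 'K', 'cam_to_world', 'shot'])
top [[483.0182484518512, 0.0, 322.6318036629407], [0.0, 483.0182484518512, 239.59781642189574], [0.0, 0.0, 1.0]] [[-0.024, 0.992, -0.123, 0.374], [-0.999, -0.021, 0.027, 0.03], [0.024, 0.123, 0.992, 1.104], [0.0, 0.0, 0.0, 1.0]] dict_keys(['image', 'depth', 'K', 'cam_to_world', 'shot'])
wrist [[371.64829954431775, 0.0, 322.22018063265267], [0.0, 371.64829954431775, 235.4237505458999], [0.0, 0.0, 1.0]] [[0.42, 0.871, 0.256, 0.349], [-0.908, 0.403, 0.117, -0.582], [-0.002, -0.282, 0.96, 0.384], [0.0, 0.0, 0.0, 1.0]] dict_keys(['image', 'depth', 'K', 'cam_to_world', 'shot'])
{'clock': 0.15, 'qpos': array([-1.17489742e+00,  2.64579323e-01,  1.60503393e+00, -1.91643399e-05,
        1.27372507e+00, -3.69054063e-02]), 'joint_vel': array([-0.00158358, -0.00100284, -0.00464026,  0.00024806,  0.00058726,
        0.00042094]), 'effort': array([ 1.35273781e-04, -5.02848172e+01, -3.57468939e+01,  7.29664718e-02,
        2.49879342e-02, -9.85574093e-05]), 'tcp_pos': array([ 0.2828928 , -0.61227714,  0.24868878]), 'ee_rot': array([-3.13984749e+00, -4.61075594e-05,  4.32809898e-01]), 'contact_force': array([ 0.56881988, -0.8893797 ,  0.79855174]), 'wrist_torque': array([ 0.05817306,  0.00839208, -0.03383911]), 'opening': 0.08803682790199248} 0.011
```

View pics/scene0.png

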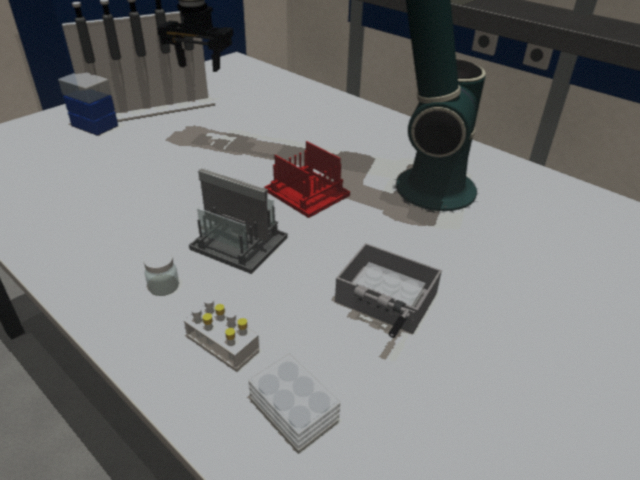

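View pics/top0.png

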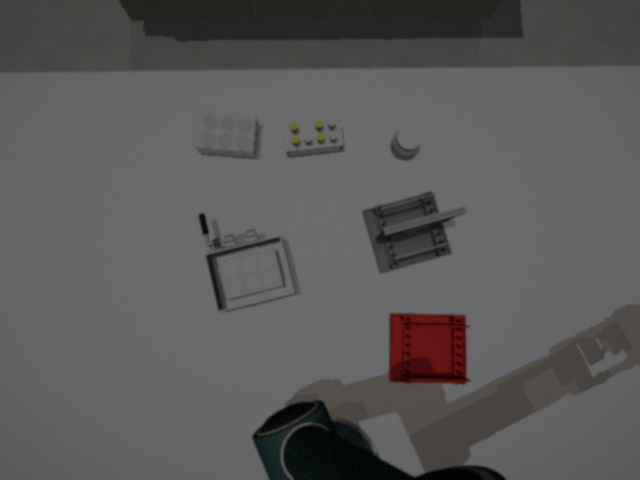

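View pics/wrist0.png

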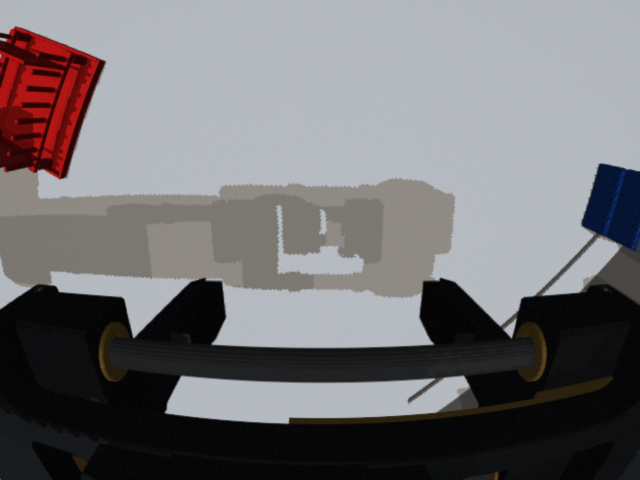

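The grey rack holding the lid is at top (410,230) and scene (237,225). The look-alike is the red rack at top (428,348) and scene (307,180), which I won't touch. The only chamber is at top (253,272), with its handle at (203,224). Next I'll measure them.

```bash
cat > h.py <<'E'
import numpy as np,cv2,pickle
def pts(c,mask=None):
    d=c["depth"];K=c["K"];v,u=np.nonzero((d>0)&(mask if mask is not None else True))
    z=d[v,u];P=np.c_[(u-K[0,2])/K[0,0]*z,-(v-K[1,2])/K[1,1]*z,-z]
    M=c["cam_to_world"];return P@M[:3,:3].T+M[:3,3],u,v
E
python3 - <<'E'
from plant import r
from h import *
for n in ["scene","top"]:
    c=r.capture(n);im=c["image"][:,:,::-1].copy()
    pickle.dump(c,open(f"pics/{n}1.pkl","wb"))
    for t in ["chamber","lid","rack","pin","plates","tube_rack","jar","pin_handle"]:
        for o in r.silhouettes(c,t):
            P,u,v=pts(c,o["mask"])
            if len(P)==0: continue
            print(n,t,round(o["p"],2),np.round(o["rect"]).tolist(),o["mask"].sum(),"med",np.round(np.median(P,0),3),"lo",np.round(np.percentile(P,2,0),3),"hi",np.round(np.percentile(P,98,0),3))
    x,y=( (330,240) if n=="scene" else (190,190))
    cr=im[y:y+120,x:x+130] ; cv2.imwrite(f"pics/{n}_ch.png",cv2.convertScaleAbs(cv2.resize(cr,None,fx=5,fy=5,interpolation=cv2.INTER_CUBIC),alpha=1.5))
    x,y=( (180,160) if n=="scene" else (350,170))
    cr=im[y:y+120,x:x+130] ; cv2.imwrite(f"pics/{n}_li.png",cv2.convertScaleAbs(cv2.resize(cr,None,fx=5,fy=5,interpolation=cv2.INTER_CUBIC),alpha=1.5))
E
```

```text
scene chamber 0.73 [388.0, 290.0, 110.0, 94.0] 6206 med [0.442 0.168 0.045] lo [0.359 0.07  0.009] hi [0.536 0.256 0.081]
scene chamber 0.72 [162.0, 273.0, 38.0, 51.0] 1347 med [ 0.734 -0.178  0.052] lo [ 0.699 -0.223  0.002] hi [ 0.757 -0.164  0.079]
scene lid 0.85 [232.0, 205.0, 69.0, 70.0] 2926 med [ 0.525 -0.187  0.124] lo [ 0.502 -0.277  0.053] hi [ 0.548 -0.117  0.173]
scene rack 0.79 [238.0, 236.0, 97.0, 70.0] 3534 med [ 0.568 -0.157  0.036] lo [ 0.445 -0.25   0.004] hi [ 0.607 -0.103  0.11 ]
scene rack 0.62 [305.0, 180.0, 85.0, 78.0] 3725 med [ 0.282 -0.213  0.046] lo [ 0.187 -0.305  0.003] hi [ 0.337 -0.146  0.111]
scene pin 0.74 [386.0, 314.0, 49.0, 41.0] 325 med [0.522 0.252 0.078] lo [0.486 0.169 0.056] hi [0.563 0.265 0.082]
scene pin 0.64 [388.0, 292.0, 109.0, 93.0] 6391 med [0.442 0.168 0.044] lo [0.357 0.07  0.004] hi [0.533 0.256 0.081]
scene plates 0.59 [294.0, 404.0, 94.0, 99.0] 5403 med [0.765 0.227 0.059] lo [0.713 0.152 0.006] hi [0.8   0.278 0.062]
scene tube_rack 0.74 [220.0, 336.0, 77.0, 75.0] 3185 med [0.755 0.029 0.049] lo [ 0.712 -0.042  0.007] hi [0.775 0
[... 892 characters left out ...]
.0, 64.0, 47.0] 2614 med [0.745 0.211 0.059] lo [0.706 0.149 0.009] hi [0.795 0.275 0.063]
top tube_rack 0.72 [314.0, 140.0, 56.0, 39.0] 1790 med [0.732 0.017 0.05 ] lo [ 0.71  -0.044  0.007] hi [0.771 0.079 0.082]
top tube_rack 0.44 [247.0, 262.0, 99.0, 100.0] 5787 med [0.443 0.173 0.042] lo [0.364 0.078 0.002] hi [0.529 0.255 0.081]
top tube_rack 0.24 [223.0, 231.0, 46.0, 37.0] 249 med [0.523 0.252 0.078] lo [0.497 0.172 0.063] hi [0.562 0.266 0.083]
top jar 0.84 [405.0, 142.0, 29.0, 37.0] 825 med [ 0.718 -0.189  0.074] lo [ 0.696 -0.219  0.011] hi [ 0.751 -0.164  0.08 ]
top pin_handle 0.78 [222.0, 230.0, 42.0, 34.0] 241 med [0.523 0.252 0.078] lo [0.497 0.172 0.001] hi [0.561 0.266 0.083]
```

View pics/scene_ch.png

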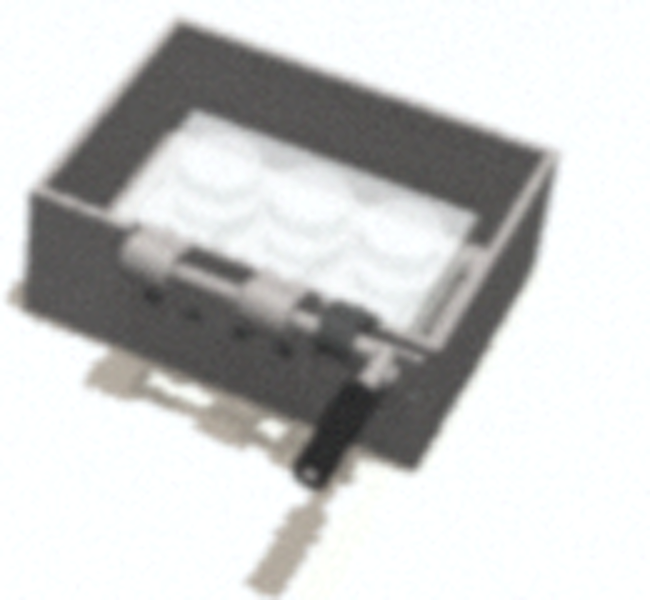

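View pics/top_ch.png

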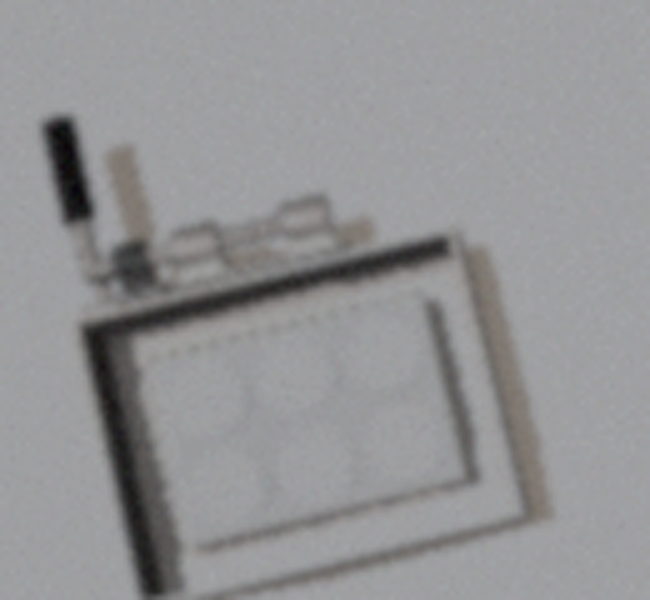

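View pics/top_li.png

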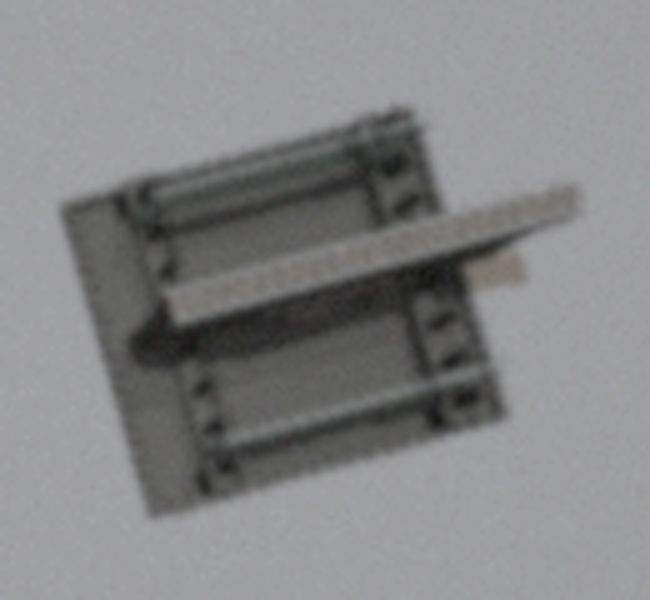

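View pics/scene_li.png

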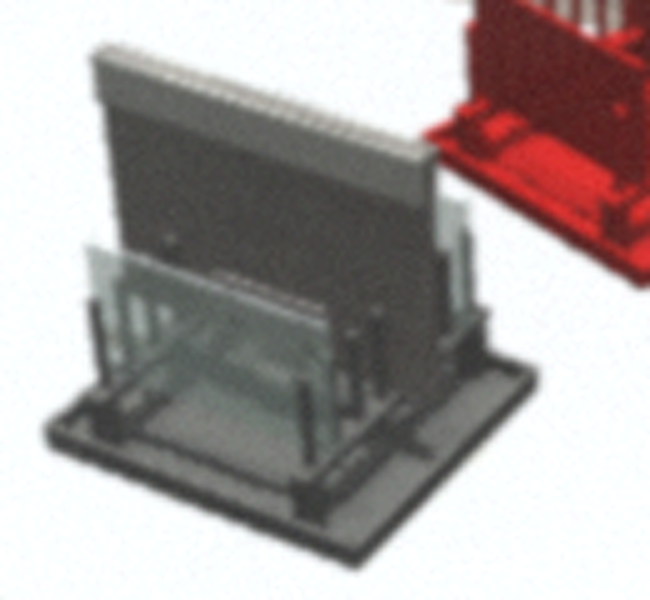

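```bash
python3 - <<'E'
from h import *
from scipy.optimize import least_squares
for n in ["scene","top"]:
    c=pickle.load(open(f"pics/{n}1.pkl","rb"));P,u,v=pts(c)
    # lid top band
    m=(P[:,2]>.155)&(P[:,2]<.2)&(np.abs(P[:,0]-.525)<.06)&(np.abs(P[:,1]+.19)<.12)
    Q=P[m];ctr,_ ,ang=cv2.minAreaRect((Q[:,:2]*1000).astype(np.float32))
    print(n,"lid",ctr,_,ang,m.sum(),np.percentile(Q[:,2],[50,98]))
    m=(P[:,2]>.168)&(P[:,2]<.2)&(np.abs(P[:,0]-.525)<.06)&(np.abs(P[:,1]+.19)<.12)
    Q=P[m];print(" top only",cv2.minAreaRect((Q[:,:2]*1000).astype(np.float32)),m.sum())
    m=(P[:,2]>.064)&(P[:,2]<.09)&(np.abs(P[:,0]-.45)<.14)&(np.abs(P[:,1]-.17)<.14)
    Q=P[m];print("chamber rim",cv2.minAreaRect((Q[:,:2]*1000).astype(np.float32)),m.sum())
    # rim points plane rot: occupancy image 
    im=np.zeros((320,320),np.uint8)
    g=((Q[:,:2]-[.34,.04])*1000*1.3).astype(int)
    g=np.clip(g,0,319);im[319-g[:,0],319-g[:,1]]=np.clip((Q[:,2]-.06)*1000*10,30,255)
    cv2.imwrite(f"pics/{n}_occ.png",cv2.resize(im,None,fx=1.8,fy=1.8,interpolation=cv2.INTER_NEAREST))
E
```

```text
scene lid (525.1427001953125, -198.7630615234375) (19.442930221557617, 172.12538146972656) 14.580780982971191 718 [0.16847603 0.17376125]
 top only ((525.1345825195312, -198.76516723632812), (19.4261531829834, 172.12538146972656), 14.580778121948242) 372
chamber rim ((473.8990173339844, 168.88204956054688), (219.84561157226562, 170.83767700195312), 12.830622673034668) 1466
top lid (525.1732788085938, -197.12564086914062) (14.555229187011719, 170.34046936035156) 14.333577156066895 662 [0.17067586 0.17397398]
 top only ((525.1199951171875, -196.89137268066406), (14.361250877380371, 169.84275817871094), 14.24668025970459) 581
chamber rim ((475.41876220703125, 171.05328369140625), (214.66714477539062, 170.39849853515625), 12.781454086303711) 1193
```

```bash
python3 - <<'E'
from h import *
from scipy.optimize import minimize
# model: top-surface heights in chamber frame rendered into the image: fit silhouette-edge by reprojecting depth to pixels
for n in ["top","scene"]:
    c=pickle.load(open(f"pics/{n}1.pkl","rb"));P,u,v=pts(c)
    th=np.deg2rad(12.8);R=np.array([[np.cos(th),-np.sin(th)],[np.sin(th),np.cos(th)]])
    o=np.array([.5129,.1796])
    q=(P[:,:2]-o)@R
    z=P[:,2]
    def rng(m,ax): 
        return np.round(np.percentile(q[m][:,ax]*1000,[1,50,99]),1),m.sum(), np.round(np.median(z[m])*1000,1)
    hi=(z>.066)
    m=hi&(abs(q[:,1])<.07)&(q[:,0]<-.13)&(q[:,0]>-.16); print(n,"front wall x",rng(m,0))
    A=np.polyfit(q[m][:,1],q[m][:,0],1);print("  slope deg",np.rad2deg(A[0]))
    m=hi&(abs(q[:,1])<.07)&(q[:,0]<-.014)&(q[:,0]>-.035); print(" rear wall x",rng(m,0))
    A=np.polyfit(q[m][:,1],q[m][:,0],1);print("  slope deg",np.rad2deg(A[0]))
    for s in(1,-1):
        m=hi&(abs(q[:,1]*s-.085)<.015)&(q[:,0]<-.03)&(q[:,0]>-.135); print(" side y",s,rng(m,1))
        A=np.polyfit(q[m][:,0],q[m][:,1],1);print("  slope deg",-np.rad2deg(A[0]))
    m=(z>.06)&(q[:,0]>.025)&(q[:,0]<.1)&(abs(q[:,1]-.07)<.03); print(" handle x",rng(m,0)," y",rng(m,1),"zmax",np.percentile(z[m],[50,90,98]))
    m=(z>.06)&(q[:,0]>-.012)&(q[:,0]<.02)&(abs(q[:,1])<.036); print(" knuckles x",rng(m,0)," y",rng(m,1),"zmax",np.percentile(z[m],[50,90,98]))
    m=(z>-.02)&(z<.02)&(abs(P[:,0]-.6)<.04)&(abs(P[:,1]-.05)<.05);print(" table z",np.median(z[m]))
E
```

```text
top front wall x (array([-145.7, -143.7, -141.7]), np.int64(125), np.float64(69.0))
  slope deg -0.15730179304172043
 rear wall x (array([-20. , -16.9, -14.1]), np.int64(189), np.float64(70.5))
  slope deg 0.1437555103093684
 side y 1 (array([80.2, 82.4, 84.9]), np.int64(106), np.float64(69.4))
  slope deg -0.1603315749846762
 side y -1 (array([-85.1, -83.2, -81.3]), np.int64(87), np.float64(69.5))
  slope deg 0.04272849778717561
 handle x (array([25.3, 46.4, 67.8]), np.int64(132), np.float64(78.6))  y (array([62.9, 68.6, 76.2]), np.int64(132), np.float64(78.6)) zmax [0.07855327 0.08093206 0.08339317]
 knuckles x (array([-11.5,  -1.5,   8.5]), np.int64(237), np.float64(78.8))  y (array([-33.7,   1.6,  33.9]), np.int64(237), np.float64(78.8)) zmax [0.07881248 0.08266109 0.08437881]
 table z 0.0012350303111356986
scene front wall x (array([-149.5, -143.9, -140.1]), np.int64(186), np.float64(69.2))
  slope deg -0.138149189090945
 rear wall x (array([-22.8, -16.2, -14.1]), np.int64(178), np.float64(71.9))
  slope deg 0.6214184407318646
 side y 1 (array([79. , 81.7, 83.5]), np.int64(97), np.float64(69.9))
  slope deg 0.12674273359478533
 side y -1 (array([-87.1, -84.2, -82. ]), np.int64(91), np.float64(69.5))
  slope deg 0.009948031162997984
 handle x (array([25.8, 49.8, 68. ]), np.int64(170), np.float64(78.6))  y (array([62. , 69.8, 75.4]), np.int64(170), np.float64(78.6)) zmax [0.07860116 0.08114774 0.08252434]
 knuckles x (array([-11.5,   1.9,   9.2]), np.int64(299), np.float64(78.1))  y (array([-35.2,   0.2,  34.8]), np.int64(299), np.float64(78.1)) zmax [0.07810137 0.08259986 0.08380121]
 table z 0.00178719578746378
```

View pics/top_occ.png

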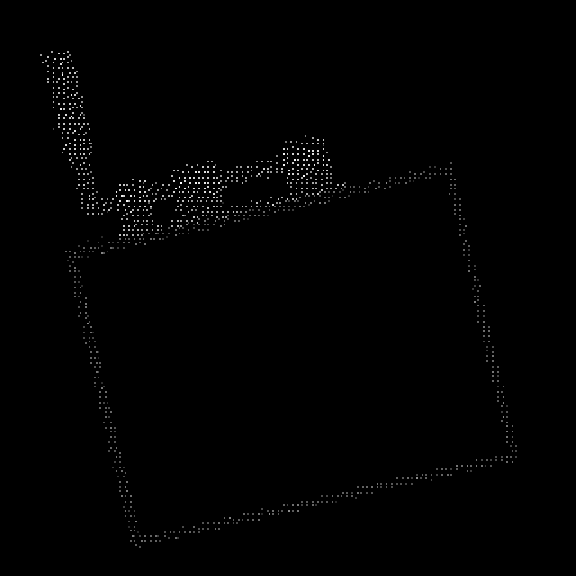

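```bash
cat >> h.py <<'E'
CO=np.array([.5129,.1794]);CY=np.deg2rad(12.8)
def ch(x,y,o=None,th=None):
    o=CO if o is None else o; th=CY if th is None else th
    return o+np.array([np.cos(th)*x-np.sin(th)*y,np.sin(th)*x+np.cos(th)*y])
E
python3 - <<'E'
from plant import r
from h import *
p=ch(.046,.070);print(p)
for y in (CY,CY+np.pi,CY-np.pi):
    print(y,r.ik([*p,.2],[np.pi,0,y]),r.ik([*p,.064],[np.pi,0,y]))
for y in (1.82,-1.32):
    print(y,r.ik([.525,-.198,.152],[np.pi,0,y]),r.ik([*CO,.2],[np.pi,0,y]))
r.move_pose([*p,.17],[np.pi,0,CY])
s=r.read_state();print(s["clock"],s["tcp_pos"],s["ee_rot"],s["contact_force"])
c=r.capture("wrist");cv2.imwrite("pics/w1.png",cv2.convertScaleAbs(c["image"][:,:,::-1],alpha=1.4));pickle.dump(c,open("pics/w1.pkl","wb"))
E
```

```text
[0.54224848 0.25785169]
0.2234021442552742 [ 4.02393163e-01  1.60136249e-01  1.82258618e+00 -4.44089210e-16
  1.15887022e+00  1.74978735e+00] [ 4.02393163e-01  3.02821418e-01  1.92568477e+00 -4.44089210e-16
  9.13086470e-01  1.74978735e+00]
3.364994797845067 [ 0.40239316  0.16013625  1.82258618  0.          1.15887022 -1.39180531] [ 0.40239316  0.30282142  1.92568477  0.          0.91308647 -1.39180531]
-2.918190509334519 [ 0.40239316  0.16013625  1.82258618  0.          1.15887022 -1.39180531] [ 0.40239316  0.30282142  1.92568477  0.          0.91308647 -1.39180531]
1.82 [-0.40504001  0.13189224  1.94981906  0.          1.05988136 -0.65424368] [ 2.90633863e-01  5.30051458e-02  1.94099754e+00 -4.44089210e-16
  1.14758997e+00  4.14301895e-02]
-1.32 [-4.05040007e-01  1.31892238e-01  1.94981906e+00 -4.44089210e-16
  1.05988136e+00  2.48575632e+00] None
4.2417 [0.54267096 0.25721621 0.1700845 ] [ 3.14145296e+00 -2.18956212e-04  2.22436882e-01] [ 0.06355885 -0.25428335  0.41253814]
```

View pics/w1.png

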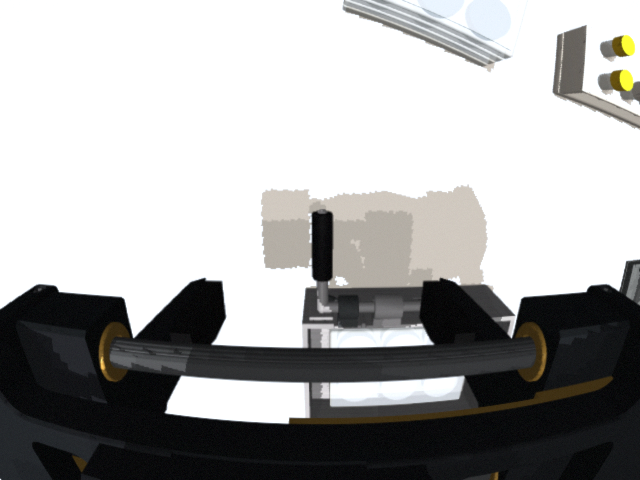

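```bash
cat >> h.py <<'E'
def wpts(c):
    d=c["depth"];K=c["K"];v,u=np.nonzero(d>0);z=d[v,u]
    a=(u-K[0,2])/K[0,0];b=(v-K[1,2])/K[1,1];t=np.hypot(a,b);k=np.tan(t)/np.maximum(t,1e-9)*z
    P=np.c_[a*k,-b*k,-z];M=c["cam_to_world"];g=t<1.3
    return (P@M[:3,:3].T+M[:3,3])[g],u[g],v[g]
E
python3 - <<'E'
from h import *
c=pickle.load(open("pics/w1.pkl","rb"));P,u,v=wpts(c)
th=CY;R=np.array([[np.cos(th),-np.sin(th)],[np.sin(th),np.cos(th)]])
q=(P[:,:2]-CO)@R;z=P[:,2]
f=lambda a:np.round(np.percentile(a*1000,[1,50,99]),1)
m=(z>.06)&(z<.1)&(q[:,0]>.025)&(q[:,0]<.1)&(abs(q[:,1]-.07)<.03);print("handle",f(q[m,0]),f(q[m,1]),f(z[m]),m.sum())
A=np.polyfit(q[m,0],q[m,1],1);print(np.rad2deg(A[0]))
m=(z>.06)&(z<.1)&(abs(q[:,0])<.0115)&(abs(q[:,1]-.024)<.015);print("knuckle+",f(q[m,0]),f(q[m,1]),f(z[m]),m.sum())
m=(z>.06)&(z<.1)&(abs(q[:,0]+.018)<.008)&(abs(q[:,1]-.0)<.08);print("rear wall",f(q[m,0]),f(q[m,1]),f(z[m]),m.sum())
m=(abs(z)<.015);print("table",np.median(z[m]))
E
```

```text
handle [25.4 47.2 67. ] [62.5 69.1 75.8] [72.2 77.9 80.1] 1341
0.01752710618684064
knuckle+ [-11.3   0.7   7.1] [ 9.4 24.7 38.4] [69.5 78.  81.7] 935
rear wall [-22.  -15.6 -10.4] [-78.7  35.8  78.8] [60.5 69.2 77.2] 1466
table 0.0002279752429378279
```

```bash
python3 - <<'E'
from plant import r
from h import *
def st(t):
    s=r.read_state();th=CY;R=np.array([[np.cos(th),-np.sin(th)],[np.sin(th),np.cos(th)]])
    print(t,round(s["clock"],2),"tcp_ch",np.round((s["tcp_pos"][:2]-CO)@R*1000,2),round(s["tcp_pos"][2]*1000,2),"F_ch",np.round(s["contact_force"][:2]@R,2),round(s["contact_force"][2],2),"op",round(s["opening"]*1000,2));return s
p=ch(.046,.0695)
r.move_l([*p,.064],[np.pi,0,CY],speed=.12);st("down")
r.move_gripper(0.0);st("grip")
for y in (.080,.092,.104,.109,.1105):
    r.move_l([*ch(.046,y),.064],[np.pi,0,CY],speed=.06);st(y)
r.hold(.2);st("hold")
E
```

```text
down 5.33 tcp_ch [46.83 69.64] 64.86 F_ch [ 0.17 -0.87] 1.07 op 88.05
grip 6.46 tcp_ch [46.   69.52] 64.02 F_ch [-0.63  1.28] 0.46 op 12.27
0.08 6.78 tcp_ch [45.97 79.35] 64.08 F_ch [-0.93 -5.5 ] 1.3 op 12.72
0.092 7.13 tcp_ch [46.01 93.28] 64.15 F_ch [-1.4   4.97] 1.45 op 12.06
0.104 7.48 tcp_ch [ 45.99 105.8 ] 64.05 F_ch [-2.38  6.25] -0.41 op 12.22
0.109 7.73 tcp_ch [ 45.99 109.53] 64.02 F_ch [-1.1   1.87] 1.93 op 12.16
0.1105 7.98 tcp_ch [ 45.94 109.62] 63.95 F_ch [-1.38 -4.35] 1.73 op 12.18
hold 8.18 tcp_ch [ 45.93 109.6 ] 63.95 F_ch [-1.13 -5.25] 3.37 op 12.67
```

```bash
python3 - <<'E'
from plant import r
from h import *
r.move_l([*ch(.046,.1096),.064],[np.pi,0,CY],speed=.06)
r.move_gripper(0.05)
r.move_l([*ch(.046,.1096),.22],[np.pi,0,CY],speed=.25)
s=r.read_state();print(s["clock"],s["tcp_pos"],s["contact_force"])
c=r.capture("wrist");cv2.imwrite("pics/w2.png",c["image"][:,:,::-1]);pickle.dump(c,open("pics/w2.pkl","wb"))
P,u,v=wpts(c)
th=CY;R=np.array([[np.cos(th),-np.sin(th)],[np.sin(th),np.cos(th)]])
q=(P[:,:2]-CO)@R;z=P[:,2]
f=lambda a:np.round(np.percentile(a*1000,[1,50,99]),1)
m=(z>.06)&(z<.1)&(q[:,0]>.025)&(q[:,0]<.1)&(abs(q[:,1]-.1)<.05);print("handle",f(q[m,0]),f(q[m,1]),f(z[m]),m.sum())
E
```

```text
9.9083 [0.53266918 0.29603895 0.21864238] [-0.2998837  -0.06080804  0.10753473]
handle [25.5 46.8 66.6] [102.1 109.2 115.4] [71.6 77.8 80.2] 954
```

View pics/w2.png

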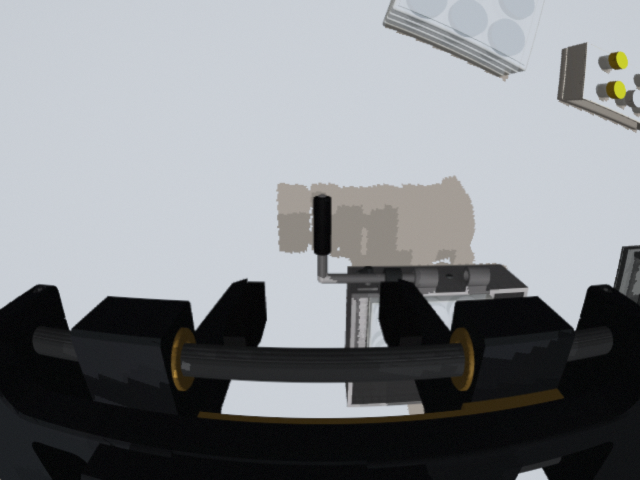

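```bash
python3 - <<'E'
from plant import r
from h import *
LY=np.deg2rad(14.4);L=np.array([.5252,-.1975])
r.move_pose([*L,.25],[np.pi,0,LY+np.pi/2])
r.move_gripper(.06)
s=r.read_state();print(s["clock"],s["tcp_pos"],s["ee_rot"],s["contact_force"])
c=r.capture("wrist");cv2.imwrite("pics/w3.png",c["image"][:,:,::-1]);pickle.dump(c,open("pics/w3.pkl","wb"))
P,u,v=wpts(c);th=LY
R=np.array([[np.cos(th),-np.sin(th)],[np.sin(th),np.cos(th)]]);q=(P[:,:2]-L)@R;z=P[:,2]
f=lambda a:np.round(np.percentile(a*1000,[1,50,99]),1)
m=(z>.162)&(z<.18)&(abs(q[:,0])<.02)&(abs(q[:,1])<.1);print("lid top",f(q[m,0]),f(q[m,1]),f(z[m]),m.sum())
A=np.polyfit(q[m,1],q[m,0],1);print(-np.rad2deg(A[0]))
E
```

```text
12.4333 [ 0.52531467 -0.19724571  0.25002443] [3.14152921e+00 3.10784664e-05 1.82252937e+00] [-0.80799695 -0.66189389  0.13189731]
lid top [-9.2 -2.2  4.9] [-68.1  17.5  83.2] [168.5 170.1 171.6] 5528
-0.13094410185623281
```

View pics/w3.png

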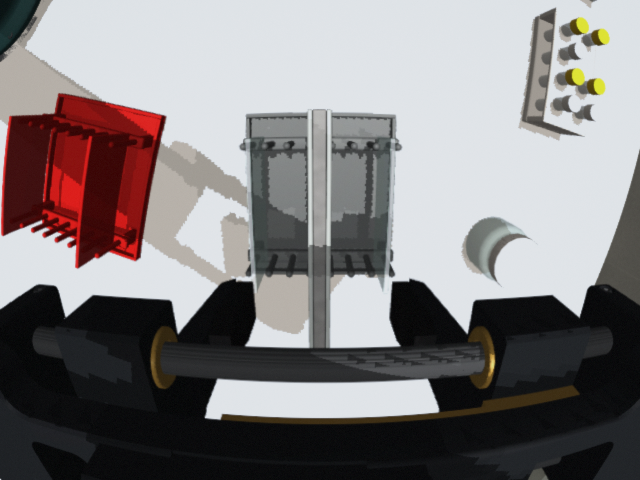

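```bash
python3 - <<'E'
from plant import r
from h import *
LY=np.deg2rad(14.35);L=ch(-.0018,-.001,np.array([.5252,-.1975]),LY);print(L)
def st(t):
    s=r.read_state();print(t,round(s["clock"],2),np.round(s["tcp_pos"]*1000,2),np.round(s["ee_rot"],4),"F",np.round(s["contact_force"],2),"T",np.round(s["wrist_torque"],2),"op",round(s["opening"]*1000,2))
rot=[np.pi,0,LY+np.pi/2]
r.move_l([*L,.152],rot,speed=.12);st("down")
r.move_gripper(0);st("grip")
r.move_l([*L,.162],rot,speed=.05);st("up1")
r.move_l([*L,.275],rot,speed=.2);r.hold(.2);st("up")
for n in ("wrist","top","scene"):
    c=r.capture(n);cv2.imwrite(f"pics/{n}4.png",c["image"][:,:,::-1]);pickle.dump(c,open(f"pics/{n}4.pkl","wb"))
E
```

```text
[ 0.523704   -0.19891492]
down 13.45 [ 524.37 -199.19  152.85] [3.1404e+00 9.0000e-04 1.8213e+00] F [0.1  0.37 0.08] T [ 0.03 -0.08 -0.  ] op 59.88
grip 14.21 [ 523.74 -198.93  152.03] [ 3.1415 -0.      1.8211] F [0.62 0.52 0.06] T [ 0.02 -0.08 -0.04] op 13.6
up1 14.56 [ 523.9  -199.    162.35] [3.1411e+00 4.0000e-04 1.8212e+00] F [-0.45  0.26 -3.1 ] T [-0.08 -0.15 -0.  ] op 13.58
up 15.47 [ 522.63 -198.48  272.72] [-3.1385e+00 -2.4000e-03  1.8212e+00] F [ 0.36 -0.28 -1.69] T [-0.05 -0.07  0.02] op 13.64
```

View pics/scene4.png

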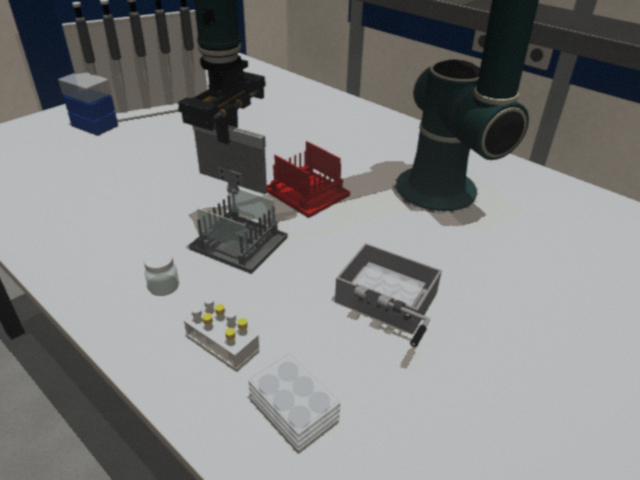

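View pics/wrist4.png

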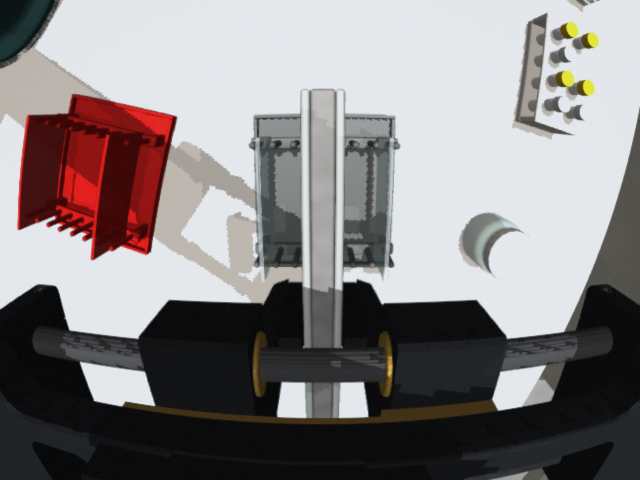

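```bash
python3 - <<'E'
from plant import r
from h import *
t=ch(0,-.0004)
rot=[np.pi,0,CY+np.pi/2]
r.move_pose([*t,.275],rot)
r.move_l([*t,.25],rot,speed=.1)
r.hold(.4)
s=r.read_state();print(s["clock"],s["tcp_pos"],s["ee_rot"],s["contact_force"],t)
for n in ("wrist","top","scene"):
    c=r.capture(n);im=c["image"][:,:,::-1];cv2.imwrite(f"pics/{n}5.png",im);pickle.dump(c,open(f"pics/{n}5.pkl","wb"))
    if n=="scene":
        cv2.imwrite("pics/scene5c.png",cv2.convertScaleAbs(cv2.resize(im[170:350,310:470],None,fx=3.3,fy=3.3,interpolation=cv2.INTER_CUBIC),alpha=1.5))
E
```

```text
17.8333 [0.51320659 0.17914418 0.25048451] [ 3.14073909e+00 -6.63559852e-05  1.79429839e+00] [ 0.45407793 -0.08827031 -2.21572718] [0.51298862 0.17900994]
```

View pics/scene5c.png

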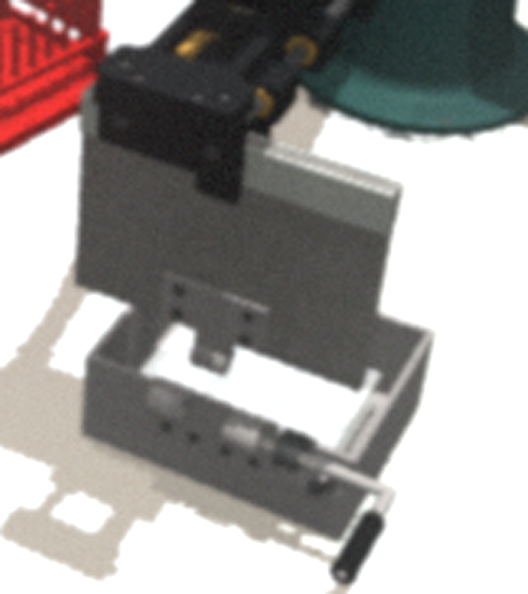

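View pics/top5.png

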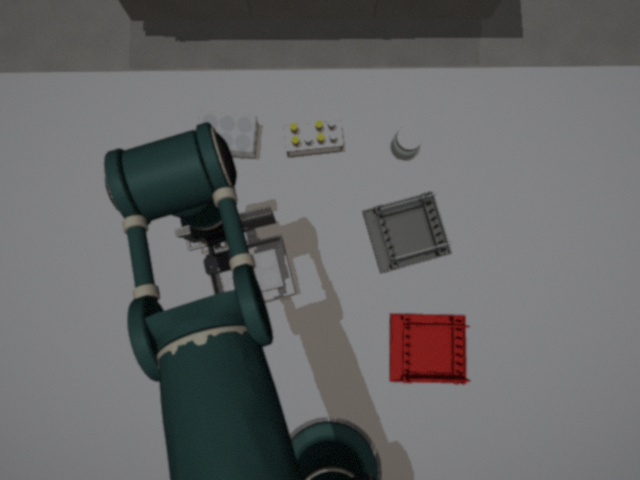

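View pics/wrist5.png

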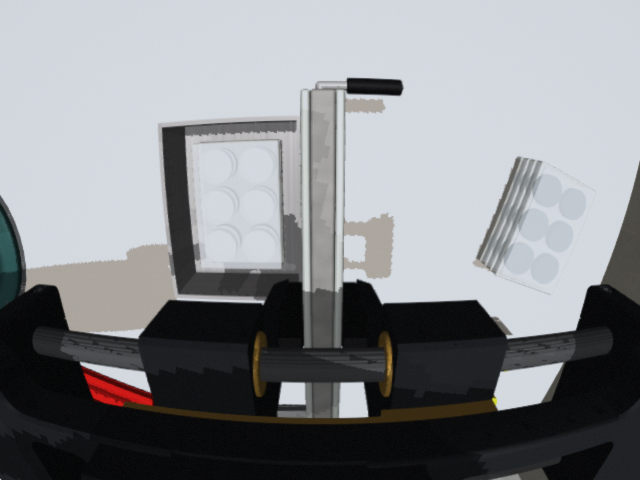

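```bash
cat > an.py <<'E'
from h import *
import sys
def an(n,zc):
    c=pickle.load(open(f"pics/{n}.pkl","rb"));P,u,v=pts(c)
    th=CY;R=np.array([[np.cos(th),-np.sin(th)],[np.sin(th),np.cos(th)]]);q=(P[:,:2]-CO)@R;z=P[:,2]
    f=lambda a:np.round(np.percentile(a*1000,[.5,2,50,98,99.5]),1)
    # lid panel face; zc= expected origin z
    m=(abs(q[:,0]-.004)<.012)&(z>zc+.03)&(z<zc+.115)&(abs(q[:,1])<.08)
    A=np.c_[q[m,1],z[m]-zc,np.ones(m.sum())];
    for _ in range(3):
        s,*_r=np.linalg.lstsq(A,q[m,0],rcond=None);e=q[m,0]-A@s
    print("panel face: yaw off deg",-np.rad2deg(s[0]),"tilt deg",np.rad2deg(s[1]),"x at origin z (mm, expect 4)",s[2]*1000,"n",m.sum(),"rms",e.std()*1000)
    m=(abs(q[:,0]-.004)<.02)&(z>zc+.025)&(z<zc+.115)&(abs(q[:,1])<.11);print("panel y",f(q[m,1]))
    # per row extents
    L=[];Rr=[]
    for row in np.unique(v[m]):
        k=m&(v==row)
    b=[(q[m&(abs(z-zz)<.003)][:,1].min(),q[m&(abs(z-zz)<.003)][:,1].max()) for zz in np.arange(zc+.03,zc+.1,.005) if (m&(abs(z-zz)<.003)).sum()>5]
    print("y ext med",np.round(np.median(b,0)*1000,1))
    m=(abs(q[:,0]-.004)<.02)&(z>zc-.02)&(z<zc+.010)&(abs(q[:,1])<.014);print("lid knuckle: x",f(q[m,0]),"y",f(q[m,1]),"z",f(z[m]-zc),m.sum())
    for s_ in(1,-1):
        m=(abs(q[:,0])<.015)&(z>.066)&(z<.09)&(abs(q[:,1]-.024*s_)<.014);print("ch knuckle",s_,"x",f(q[m,0]),"y",f(q[m,1]),"z",f(z[m]),m.sum())
if __name__=="__main__": an(sys.argv[1],float(sys.argv[2]))
E
python3 an.py scene5 .122; python3 an.py scene1 .122 | tail -2
```

```text
panel face: yaw off deg -0.042136185638481184 tilt deg -0.5858325966768754 x at origin z (mm, expect 4) 4.99972306709201 n 3389 rms 1.3464672011924221
panel y [-84.4 -81.3   6.   83.1  84.4]
y ext med [-84.7  84.6]
lid knuckle: x [-7.2 -6.7  6.9 10.9 11.4] y [-10.2 -10.    2.8   9.6   9.8] z [-5.  -4.   4.   9.7  9.9] 80
ch knuckle 1 x [-14.9 -14.9   1.7   8.5   8.9] y [11.8 13.1 25.  36.  37.8] z [67.7 69.5 78.4 83.7 84.6] 154
ch knuckle -1 x [-14.9 -14.4   1.7   9.1   9.2] y [-35.4 -35.  -23.  -12.2 -11.2] z [66.8 68.2 78.2 83.9 85.5] 141
panel face: yaw off deg -0.0 tilt deg 0.0 x at origin z (mm, expect 4) 0.0 n 0 rms nan
  ret = _var(a, axis=axis, dtype=dtype, out=out, ddof=ddof,
  arrmean = um.true_divide(arrmean, div, out=arrmean,
  ret = ret.dtype.type(ret / rcount)
Traceback (most recent call last):
  File "an.py", line 23, in <module>
    if __name__=="__main__": an(sys.argv[1],float(sys.argv[2]))
                             ~~^^^^^^^^^^^^^^^^^^^^^^^^^^^^^^^^
  File "an.py", line 13, in an
    m=(abs(q[:,0]-.004)<.02)&(z>zc+.025)&(z<zc+.115)&(abs(q[:,1])<.11);print("panel y",f(q[m,1]))
                                                                                       ~^^^^^^^^
  File "an.py", line 6, in <lambda>
    f=lambda a:np.round(np.percentile(a*1000,[.5,2,50,98,99.5]),1)
                        ~~~~~~~~~~~~~^^^^^^^^^^^^^^^^^^^^^^^^^^
IndexError: index -1 is out of bounds for axis 0 with size 0
```

```bash
cat > an2.py <<'E'
from h import *
import sys
def fit(n,zc,v_=True):
    th=CY;R=np.array([[np.cos(th),-np.sin(th)],[np.sin(th),np.cos(th)]])
    c=pickle.load(open(f"pics/{n}.pkl","rb"));P,u,v=pts(c);q=(P[:,:2]-CO)@R;z=P[:,2]
    def pl(name,m,z0,exp):
        for k in range(6):
            A=np.c_[q[m,1],z[m]-z0,np.ones(m.sum())];s=np.linalg.lstsq(A,q[m,0],rcond=None)[0]
            e=q[:,0]-(s[0]*q[:,1]+s[1]*(z-z0)+s[2]);m=m&(abs(e)<max(.002,2.5*e[m].std()))
        print(n,name,"yaw",round(-np.rad2deg(s[0]),2),"tilt",round(np.rad2deg(s[1]),2),"x",round(s[2]*1000,2),"exp",exp,"n",m.sum(),"rms",round(e[m].std()*1000,2))
    pl("rearwall",(abs(q[:,0]+.016)<.008)&(z>.008)&(z<.045)&(abs(q[:,1])<.08),.03,-16)
    if zc: 
        pl("panel",(abs(q[:,0]-.004)<.008)&(z>zc+.022)&(z<zc+.115)&(abs(q[:,1])<.08),zc,4)
        pl("panel lo(no neckplate)",(abs(q[:,0]-.004)<.008)&(z>zc+.022)&(z<zc+.115)&(abs(q[:,1])<.08)&(abs(q[:,1])>.03),zc,4)
        m=(abs(q[:,0]-.004)<.008)&(z>zc+.022)&(z<zc+.115)&(abs(q[:,1])<.08)&(abs(q[:,1])>.03)
        for a in np.arange(.025,.115,.015):
            k=m&(abs(z-zc-a)<.007); print("  z",round(a,3),np.round(np.median(q[k,0])*1000,2),k.sum())
for a in sys.argv[1:]:
    n,z=a.split(":");fit(n,float(z))
E
python3 an2.py scene1:0 scene5:.122
```

```text
scene1 rearwall yaw -0.14 tilt 4.13 x -16.89 exp -16 n 874 rms 1.42
scene5 rearwall yaw -0.15 tilt 4.18 x -16.85 exp -16 n 946 rms 1.46
scene5 panel yaw -0.03 tilt -0.56 x 4.95 exp 4 n 3587 rms 1.25
scene5 panel lo(no neckplate) yaw -0.06 tilt -0.09 x 4.16 exp 4 n 2247 rms 1.11
  z 0.025 4.05 230
  z 0.04 4.16 326
  z 0.055 4.2 336
  z 0.07 4.1 343
  z 0.085 4.08 354
  z 0.1 4.02 368
```

```bash
python3 - <<'E'
from h import *
from scipy.optimize import least_squares
th=CY;R=np.array([[np.cos(th),-np.sin(th)],[np.sin(th),np.cos(th)]])
for n in ("scene1","top1","scene5","w1","w2"):
    c=pickle.load(open(f"pics/{n}.pkl","rb"));P,u,v=(wpts if n[0]=="w" else pts)(c);q=(P[:,:2]-CO)@R;z=P[:,2]
    for nm,lo,hi in (("both",.017,.031),):
        m=(abs(q[:,0])<.012)&(z>.066)&(z<.088)&(abs(q[:,1])>lo)&(abs(q[:,1])<hi)&(q[:,0]>-.008)
        f=lambda p:np.hypot(q[m,0]-p[0],z[m]-p[1])-.009
        s=least_squares(f,[0,.072],loss="soft_l1",f_scale=.001)
        print(n,"knuckle axis x,z",np.round(s.x*1000,2),m.sum(),np.round(f(s.x).std()*1000,2))
    m=(abs(q[:,0]+.016)<.006)&(z>.008)&(z<.062)&(abs(q[:,1])<.08)&(abs(q[:,1])>.05)
    for a in np.arange(.012,.064,.008):
        k=m&(abs(z-a)<.004); 
        if k.sum()>5: print("  wall z",round(a,3),np.round(np.median(q[k,0])*1000,2),k.sum())
    # handle axis
    yh=.11 if n in("scene5","w2") else .07
    m=(q[:,0]>.03)&(q[:,0]<.065)&(abs(q[:,1]-yh)<.009)&(z>.06)&(z<.09)
    f=lambda p:np.hypot(q[m,1]-p[0],z[m]-p[1])-.007
    s=least_squares(f,[yh,.072],loss="soft_l1",f_scale=.001);print("  handle y,z",np.round(s.x*1000,2),m.sum(), "tip x",np.percentile(q[(abs(q[:,1]-yh)<.006)&(z>.066)&(z<.09)&(q[:,0]<.08)][:,0]*1000,[97,99,100]))
    m=(z>.0655)&(z<.078)&(q[:,0]<-.13)&(q[:,0]>-.16)&(abs(q[:,1])<.07); print("  front rim x med (exp ~-144.. )",np.median(q[m,0])*1000,m.sum())
E
```

```text
scene1 knuckle axis x,z [-1.67 73.43] 134 1.56
  wall z 0.012 -18.06 73
  wall z 0.02 -17.68 66
  wall z 0.028 -17.79 68
  wall z 0.036 -17.68 59
  wall z 0.044 -16.77 60
  wall z 0.052 -17.07 50
  wall z 0.06 -17.41 56
  handle y,z [68.72 73.53] 124 tip x [66.97254299 67.54884345 69.52357348]
  front rim x med (exp ~-144.. ) -143.91973375072462 196
top1 knuckle axis x,z [ 0.27 73.07] 102 1.53
  wall z 0.012 -20.13 32
  wall z 0.02 -19.51 12
  wall z 0.028 -19.64 13
  wall z 0.036 -19.69 13
  wall z 0.044 -19.54 15
  wall z 0.052 -19.56 14
  wall z 0.06 -19.53 13
  handle y,z [70.09 72.72] 102 tip x [65.91100048 67.46080421 68.95751632]
  front rim x med (exp ~-144.. ) -143.6751931025794 124
scene5 knuckle axis x,z [-1.64 73.91] 143 1.46
  wall z 0.012 -17.86 86
  wall z 0.02 -18.02 88
  wall z 0.028 -17.85 77
  wall z 0.036 -17.45 73
  wall z 0.044 -16.77 61
  wall z 0.052 -17.07 61
  wall z 0.06 -17.61 34
  handle y,z [108.45  73.7 ] 128 tip x [67.15245528 68.42905542 68.81095606]
  front rim x med (exp ~-144.. ) -144.21564966039125 32
w1 knuckle axis x,z [-2.19 71.92] 477 0.62
  wall z 0.012 -17.98 187
  wall z 0.02 -18.09 140
  wall z 0.028 -18.01 112
  wall z 0.036 -17.93 109
  wall z 0.044 -17.77 104
  wall z 0.052 -17.67 138
  wall z 0.06 -15.62 179
  handle y,z [69.19 72.05] 1091 tip x [65.77610524 66.85691422 68.04541142]
  front rim x med (exp ~-144.. ) nan 0
w2 knuckle axis x,z [-2.17 72.04] 653 0.98
  wall z 0.012 -17.88 74
  wall z 0.02 -17.77 82
  wall z 0.028 -17.9 46
  wall z 0.036 -17.81 58
  wall z 0.044 -17.83 71
  wall z 0.052 -17.69 124
  wall z 0.06 -17.17 146
  handle y,z [109.28  72.01] 788 tip x [65.56924421 66.37062597 67.55620642]
  front rim x med (exp ~-144.. ) -144.8789003318568 256
  return _methods._mean(a, axis=axis, dtype=dtype,
  ret = ret.dtype.type(ret / rcount)
```

```bash
python3 - <<'E'
from plant import r
from h import *
t=ch(-.0018,-.0016);rot=[np.pi,0,CY+np.pi/2]
r.move_l([*t,.225],rot,speed=.08);r.hold(.4)
s=r.read_state();print(s["clock"],s["tcp_pos"],s["ee_rot"],s["contact_force"],t)
ims=[]
for k in range(3):
    c=r.capture("scene");pickle.dump(c,open(f"pics/scene6{k}.pkl","wb"));ims.append(c["image"][:,:,::-1].astype(float))
im=np.mean(ims,0).astype(np.uint8)
cv2.imwrite("pics/scene6c.png",cv2.convertScaleAbs(cv2.resize(im[180:350,310:470],None,fx=3.5,fy=3.5,interpolation=cv2.INTER_CUBIC),alpha=1.5))
E
for k in 0 1 2; do python3 an2.py scene6$k:.097|grep -v " z"; python3 an.py scene6$k .097|grep -v face;done
```

```text
18.85 [0.51173586 0.17750539 0.22540258] [ 3.14088746e+00 -1.56222266e-05  1.79422701e+00] [ 0.06337836 -0.13564477 -3.01319081] [0.51149921 0.17744097]
scene60 rearwall yaw -0.12 tilt 3.95 x -16.91 exp -16 n 947 rms 1.42
scene60 panel yaw -0.02 tilt -0.48 x 3.18 exp 4 n 3413 rms 1.25
scene60 panel lo(no neckplate) yaw -0.03 tilt 0.04 x 2.33 exp 4 n 2158 rms 1.12
panel y [-85.3 -82.7   4.7  81.9  83.3]
y ext med [-85.7  83.4]
lid knuckle: x [-15.7 -15.5   5.2   9.    9.6] y [-11.8 -11.1   2.   13.9  13.9] z [-19.8 -18.8   3.6   9.5   9.7] 87
ch knuckle 1 x [-14.9 -14.6   1.5   8.4   9.4] y [10.7 12.6 25.7 37.3 37.7] z [67.2 68.1 78.3 83.9 85. ] 156
ch knuckle -1 x [-14.8 -14.6   1.5   8.5   8.7] y [-36.3 -35.3 -23.4 -14.6 -13.7] z [67.8 68.6 78.5 83.8 84.8] 134
scene61 rearwall yaw -0.06 tilt 3.72 x -16.97 exp -16 n 962 rms 1.43
scene61 panel yaw -0.04 tilt -0.61 x 3.26 exp 4 n 3424 rms 1.27
scene61 panel lo(no neckplate) yaw -0.05 tilt -0.1 x 2.43 exp 4 n 2155 rms 1.16
panel y [-85.4 -82.6   5.   81.9  83.2]
y ext med [-86.   83.4]
lid knuckle: x [-15.6 -14.9   4.3   9.2   9.7] y [-
[... 205 characters left out ...]
  1.5   8.8  10.2] y [-36.1 -35.2 -23.7 -13.  -11.3] z [67.4 67.8 78.3 83.8 85. ] 142
scene62 rearwall yaw -0.09 tilt 3.8 x -16.88 exp -16 n 960 rms 1.43
scene62 panel yaw 0.02 tilt -0.48 x 3.05 exp 4 n 3406 rms 1.24
scene62 panel lo(no neckplate) yaw 0.0 tilt 0.03 x 2.22 exp 4 n 2129 rms 1.09
panel y [-85.4 -82.2   4.9  81.9  83.3]
y ext med [-85.7  83.4]
lid knuckle: x [-15.6 -14.9   5.2   8.9   9.4] y [-11.1 -10.3   2.4  13.6  13.9] z [-19.8 -19.7   4.1   9.8   9.9] 90
ch knuckle 1 x [-14.7 -14.4   2.4   8.4   9.2] y [12.7 13.4 25.3 36.7 37.1] z [68.6 69.6 78.1 84.1 84.6] 148
ch knuckle -1 x [-14.8 -14.6   2.2   8.3   8.7] y [-36.2 -35.1 -23.6 -13.1 -11. ] z [67.  68.4 78.3 84.  84.9] 138
```

View pics/scene6c.png

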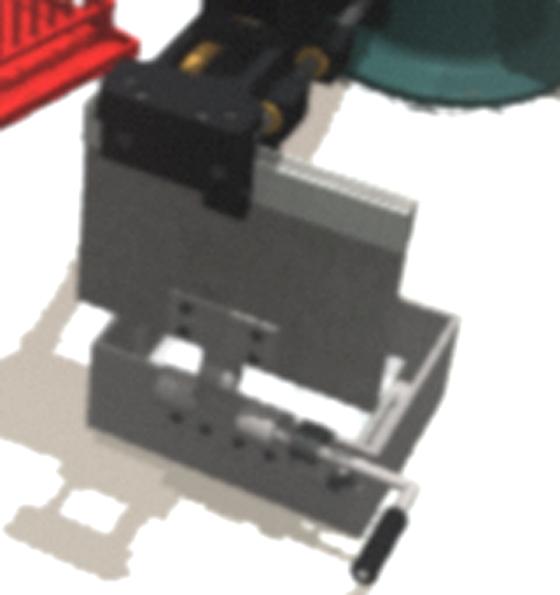

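```bash
python3 - <<'E'
from plant import r
from h import *
t=ch(-.0018,-.0018);rot=[np.pi,0,CY+np.pi/2]
th=CY;R=np.array([[np.cos(th),-np.sin(th)],[np.sin(th),np.cos(th)]])
for z in (.217,.210,.205,.200):
    r.move_l([*t,z],rot,speed=.04)
    s=r.read_state();F=s["contact_force"];print(z,round(s["clock"],2),np.round((s["tcp_pos"][:2]-CO)@R*1000,2),round(s["tcp_pos"][2]*1000,2),"F",np.round(F[:2]@R,2),round(F[2],2),np.round(s["wrist_torque"],2))
    if np.linalg.norm(F-[0,0,-2.8])>6: print("STOP");break
r.hold(.4);s=r.read_state();F=s["contact_force"];print("hold",round(s["clock"],2),np.round((s["tcp_pos"][:2]-CO)@R*1000,2),round(s["tcp_pos"][2]*1000,2),"F",np.round(F[:2]@R,2),round(F[2],2),s["opening"])
ims=[]
for k in range(4):
    c=r.capture("scene");pickle.dump(c,open(f"pics/scene7{k}.pkl","wb"));ims.append(c["image"][:,:,::-1].astype(float))
im=np.mean(ims,0).astype(np.uint8)
cv2.imwrite("pics/scene7c.png",cv2.convertScaleAbs(cv2.resize(im[200:350,320:470],None,fx=4,fy=4,interpolation=cv2.INTER_CUBIC),alpha=1.5))
E
for k in 0 1 2 3; do python3 an2.py scene7$k:.072|grep -v " z";done
python3 - <<'E'
from h import *
from scipy.optimize import least_squares
th=CY;R=np.array([[np.cos(th),-np.sin(th)],[np.sin(th),np.cos(th)]])
Q=[]
for k in range(4):
    P,u,v=pts(pickle.load(open(f"pics/scene7{k}.pkl","rb")));Q.append(np.c_[(P[:,:2]-CO)@R,P[:,2]])
q=np.vstack(Q);z=q[:,2]
def cyl(nm,m):
    f=lambda p:np.hypot(q[m,0]-p[0],z[m]-p[1])-.009
    s=least_squares(f,[-.001,.073],loss="soft_l1",f_scale=.001)
    print(nm,"axis x,z",np.round(s.x*1000,2),m.sum(),np.round(f(s.x).std()*1000,2))
rg=(abs(q[:,0]+.001)<.013)&(z>.06)&(q[:,0]>-.004)
cyl("fixed",rg&(z<.088)&(abs(abs(q[:,1]+.0014)-.024)<.007))
cyl("fixed, z<80",rg&(z<.08)&(abs(abs(q[:,1]+.0014)-.024)<.007))
cyl("lid, z<80",rg&(z<.08)&(abs(q[:,1]+.0014)<.007))
m=(abs(q[:,0]-.003)<.006)&(z>.06)&(abs(abs(q[:,1])-.06)<.02)&(z<.12);print("panel bottom z (exp 88+bias)",np.percentile(z[m]*1000,[.5,1,2,5]))
m=(abs(q[:,0]+.002)<.012)&(z>.2)&(abs(q[:,1]-.065)<.015)&(z<.25);print("lid top z (exp 218+bias)",np.percentile(z[m]*1000,[50,90,95,99]))
m=(abs(q[:,0]-.046)<.018)&(abs(q[:,1]-.1085)<.003)&(z>.065);print("handle top z (exp 79+b)",np.percentile(z[m]*1000,[50,90,95]))
E
```

```text
0.217 19.35 [-2.3  -1.85] 216.25 F [ 0.19 -0.08] -3.09 [ 0.03 -0.08  0.  ]
0.21 19.68 [-2.17 -1.84] 209.47 F [ 0.03 -0.68] -2.54 [-0.05 -0.07 -0.02]
0.205 19.95 [-2.08 -1.81] 204.6 F [-0.5   0.49] -2.33 [-0.03 -0.12  0.06]
0.2 20.23 [-2.09 -1.83] 199.55 F [ 0.42 -0.83] -3.34 [-0.07 -0.09  0.02]
hold 20.62 [-1.73 -1.79] 200.12 F [ 0.79 -0.4 ] -2.61 0.013587859631390345
scene70 rearwall yaw -0.06 tilt 3.75 x -16.97 exp -16 n 959 rms 1.45
scene70 panel yaw -0.02 tilt -0.46 x 2.98 exp 4 n 3224 rms 1.25
scene70 panel lo(no neckplate) yaw -0.05 tilt 0.03 x 2.2 exp 4 n 2031 rms 1.12
scene71 rearwall yaw -0.06 tilt 4.31 x -16.92 exp -16 n 959 rms 1.42
scene71 panel yaw -0.05 tilt -0.55 x 3.08 exp 4 n 3222 rms 1.25
scene71 panel lo(no neckplate) yaw -0.05 tilt 0.04 x 2.16 exp 4 n 2028 rms 1.13
scene72 rearwall yaw -0.12 tilt 3.92 x -16.93 exp -16 n 950 rms 1.43
scene72 panel yaw -0.0 tilt -0.49 x 2.97 exp 4 n 3232 rms 1.24
scene72 panel lo(no neckplate) yaw -0.01 tilt -0.04 x 2.21 exp 4 n 2029 rms 1.13
scene73 rearwall yaw -0.12 tilt 3.92 x -16.93 exp -16 n 955 rms 1.36
scene73 panel yaw 0.02 tilt -0.49 x 2.96 exp 4 n 3226 rms 1.24
scene73 panel lo(no neckplate) yaw 0.0 tilt -0.02 x 2.24 exp 4 n 2037 rms 1.13
fixed axis x,z [-1.94 73.8 ] 511 1.51
fixed, z<80 axis x,z [-2.13 73.16] 286 1.53
lid, z<80 axis x,z [-2.03 73.31] 129 1.28
panel bottom z (exp 88+bias) [61.27348136 62.6909552  66.16487093 73.23542137]
lid top z (exp 218+bias) [215.03127199 220.27783188 220.7344236  221.57731813]
handle top z (exp 79+b) [80.40470723 81.89952805 82.29705503]
```

View pics/scene7c.png

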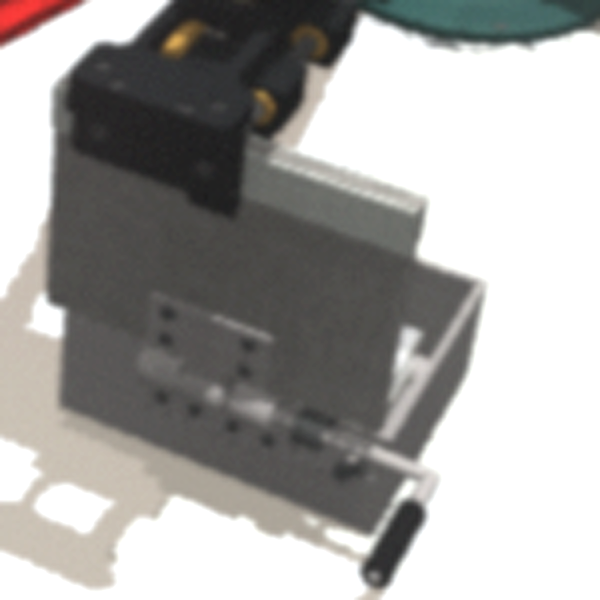

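```bash
python3 - <<'E'
from plant import r
s=r.read_state();print(s["clock"],s["tcp_pos"],s["contact_force"],abs(s["joint_vel"]).max())
r.close_job()
E
```

```text
20.825 [0.51157502 0.17725492 0.2000473 ] [-0.70507711 -0.85445691 -2.22443613] 0.001600343629016971
the job is handed in; nothing more can be done
```

I drew the hinge pin out, took the lid from the grey rack, and I'm holding it upright with its knuckle between the chamber's two hinge knuckles. I handed the job in at about 20.8 s of the 51 s; no verdict is reported.

- **Pin:** I pulled the handle until it snapped out and met its stop, about 40 mm out. The wrist camera then showed the handle at 109 mm (110 mm expected), and the last scene picture shows it still out.
- **Alignment:** In the last scene pictures the lid's hole axis and the chamber's hinge axis agree to about 0.2 mm in x and z. The lid's yaw and tilt are within about 0.1°, and it is centred in the gap to well under 1 mm along y.
- **Contact:** The wrist felt only the lid's own weight, about 2–3 N, with no sideways push. The lid is therefore not resting on the chamber, and the arm was still.
- **Measurements that disagreed:** The top camera first put the chamber about 1.8 mm further out in x than the scene and wrist cameras did. I moved the lid to match the scene camera's lid-to-hinge measurement. The scene camera's fit of the rear wall showed a false tilt of about 4°, so I did not use it.

I touched neither the red rack nor the plates, tube rack and jar.

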